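# Set a stirrer collar on the shaft flat and hold it for tightening

### The arm

A 6-joint arm with a two-finger parallel gripper is mounted at the origin on the work surface. World frame = base frame: x ahead of the robot, y to its left, z up, the work surface at z = 0. Lengths are in mm, angles in rad, forces in N, time in s.
With the tool pointing down it reaches from about 375 to 925 mm from the base axis. Payload 5.7 kg.
Tool frame: the origin (TCP) lies on the centre line of the jaws, within the pads' length; the fingertips stand tcp_to_tips ahead of it and the grasp point (between the pads) lies 8 mm behind it (tcp_to_tips is the distance from the TCP to the fingertips, in mm); z points along the fingers, y is the direction in which the jaws open and shut (so a half turn about z gives the same grasp; the last joint's range is limited). The gripper opens to 85 mm and grips with 20 to 120 N. Pads are 22 mm wide; open, the fingers measure 114 mm over their backs; the gripper's body (76 mm by 85 mm) begins 54 mm behind the grasp point. The pads swing forward as they close: fully open they stand 13 mm farther back than shut.
Start: joints at [-1.411, 0.359, 1.51, -0, 1.272, -0.115], TCP at [162.798, -577.461, 242.267] pointing down, gripper open.
Joint ranges: [-2.97, 2.97], [-1.01, 2.36], [0.21, 2.38], [-0.96, 4.11], [0.2, 2.71], [-2.98, 2.98]. Speed limits (rad/s): [2.39, 2.39, 3.14, 3.14, 3.14, 3.14].

### API

Orientations are given as a rotation vector (axis times angle).
In Python, from cell import get_state, read_camera, camera_info, close_job, boxes_of, trace, spot_point, tcp_to_tips gives the robot as it stands. The module is installed in compiled form; this text tells all that it offers.
- The arm moves only by the tool apply_moves, never from a script. Its argument "commands" is a list of rows, each a list of 3 entries, a list of its own where there are three numbers: the finger opening in cm, from 0 to 8.54, then the shift along the tool's x, y, z in cm, then the turn, a rotation vector about the tool's x, y, z in rad. A call has 1 to 12 rows; each row shifts and turns the commanded pose from where the row before left it, along the tool's axes as they then stand; what a row does not reach is not made up. A row lasts 1/10 s, in which the tool goes at most 50 mm and 8.59 degrees, less where a joint would pass 70% of its speed; a pose out of reach is approached as far as the arm can. A call is refused whole if a number of a shift passes 5 or a number of a turn 0.15, either way. A call with a gripper value outside its range is refused whole. The fingers move at their own pace and stop on an object; "squeeze" is the grip in N (left out, the last holds). Time passes only in rows, so rows that do not move let the fingers close. It gives the time, the measured TCP pose, the force and the opening at its end, in the units of the state.
- get_state(): the state, without advancing time (a new reading comes with each control period).
- read_camera(name): name is "scene" or "top" or "wrist"; returns the picture (400x640x3 uint8, red, green, blue); there is no depth.
- camera_info(name): a dict with "fov_y" (degrees; the focal length in pixels is half the picture's height over the tangent of half this angle, whatever the lens; pixels are square), "cx", "cy" (the principal point, pixels), "R" (3x3) and "t" (3): a world point X has camera coordinates R X + t. Camera axes: x right, y down, z forward; pixel columns grow to the right and rows downward; lengths in mm; the calibration is good to about 2 mm. A picture is of the moment at which its call begins: read the wrist's pose just before it. camera_info takes no time and is no camera call; for the wrist camera it gives the pose at the moment of the call.
- close_job(): hands the job in, once; it reports no verdict.
Trained networks look in the newest picture that a camera, given by its name, has taken for a name from the list of things; names that differ only in an ending like _2 or _b are one class to them, and where a whole thing is asked for, a point or a joint stands for the part that bears it (a point fixed in the world has none). Each returns a list of dicts, best first, with "score" (0 to 1); they miss things now and then, are a little off and sometimes report something else, mostly with a low value. They report only what shows in the picture. A call takes as long as a camera call. They do not tell look-alikes from the thing itself.
- boxes_of(camera, label): "rect" ([left, top, right, bottom] as shares, 0 to 1, of the picture: columns of its width, rows of its height, round what is visible of it).
- trace(camera, label): "region" (400x640 bool, what is visible of it) and "rect" ([left, top, right, bottom] as shares, 0 to 1, of the picture: columns of its width, rows of its height, round what is visible of it).
- spot_point(camera, label): "xy" ([column, row] as shares, 0 to 1, of the picture: columns of its width, rows of its height: a listed point, or the origin of a listed thing).
The state is a dict: "time": time; "q": joint angles; "qvel": joint speeds; "effort": joint torques, N m; "tcp_pos": TCP position; "tcp_rot": TCP orientation; "force": force on the tool from outside, world axes, zero at the start; "torque": the same for the moment, N m; "grip_width": finger opening in mm.
Only numpy, scipy, OpenCV 4.12 (cv2) and the standard library are available. Lean on these libraries where they do the work, as an engineer would, in place of code of your own. Each camera call takes 0.05 s, during which the arm holds its last target. There are 200 camera calls.

### The job

With your fingers, feel for the flats on the stirrer drive's upright shaft and turn the shaft until one of the two flats faces the red pointer. Then pick up the brass collar from the rubber mat and, keeping its blue-headed set screw over the red pointer, lower it level over the shaft so that the screw runs down that flat. Finish while still gripping the collar there, held still with about 15 mm of air between it and the bearing boss, ready for tightening, and leave everything else on the bench where it is.

Things in the scene. Friction and masses are not known exactly. Their poses are not given: they have to be found in the camera images.
- drive: Stirrer drive, fixed to the bench: grey gearbox 130 x 130 mm (foot plate 150 x 150 mm), top face 70 mm above the bench, with a round black motor end on its +x side. Origin on the bench straight below the shaft axis, z up. Its -x axis is the direction from the shaft to the red pointer.
- pointer (a point): Centre of the red pointer bar on the gearbox top, on the -x side of the shaft: 22 mm long (from 39 to 61 mm out from the shaft axis), 8 mm wide, its top 76 mm above the bench.
- boss_face (a point): Centre of the top face of the aluminium bearing boss (48 mm across) round the foot of the shaft, 78 mm above the bench. With the asked 15 mm gap the collar's centre is 103 mm above the bench.
- shaft_top (a point): Shaft axis at the shaft's top end, 140 mm above the bench (fixed to the housing: it does not turn with the shaft). Upright dark steel shaft, 26 mm diameter, 78 to 140 mm above the bench. It turns about the vertical against about 0.12 N m of friction and stays where left. Its top edge has a 2.5 mm chamfer.
- shaft_flats (a point): Shaft axis at half height of the flats, 115 mm above the bench (does not turn either). From 90 to 140 mm above the bench the shaft has two parallel flats on opposite sides, painted white; below it is full round. At the start they face anywhere from 0.4 rad to a quarter turn off the pointer, to either side: feel or look. Either flat will do.
- shaft_grip (a point): Shaft axis 120 mm above the bench, a good height to grip (does not turn either). Fingers closed squarely on the flats stand about 17 mm apart (measured gaps may be up to 1 mm less); closed at an angle d to that, up to 0.86 rad, they stand 26 mm x cos(0.86 - d) apart; beyond that 26 mm.
- collar_center (a point): Centre (half-way up, on the axis) of the loose brass shaft collar lying flat on the mat, 0.18 kg: 50 mm outside diameter, 28.4 mm bore, 20 mm high. z is its axis, up; its -x axis points along the set screw to the blue head. Its two sides along its y axis are free to grip.
- screw_tip (a point): Inner end of the collar's set screw, 5 mm thick, at half height, standing into the bore to 9.8 mm from the collar's axis: the collar passes down the shaft only with the screw over a flat (within about 0.3 rad). Let go, it slides down until the tip meets the full round, collar centre 92 mm above the bench.
- screw_head (a point): Outer end of the collar's blue screw head (11 mm across), 31 mm from the collar's axis, at half its height.
- mat: Black rubber mat 180 x 270 mm, 4 mm thick, fixed; origin on the bench under its centre.
- spare_ring_center (a point): Bystander, not used: plain dark steel ring lying on the mat, 56 mm outside, 14 mm high; its centre.
- hex_key_center (a point): Bystander, not used: T-handled hex key with a red grip, lying on the mat, 75 mm long; near its middle.
- jar: Bystander: closed jar of beans, 76 mm across, 110 mm high; origin at the centre of its underside.
- spray: Bystander: white bottle with blue cap, 60 mm across, 150 mm high; origin at the centre of its underside.
- cup: Bystander: white cup, 80 mm across, 70 mm high; origin at the centre of its underside.
- wrench: Bystander: wrench lying on the bench.
Mind the look-alikes: they are no part of the job. Of the things like the part that bears collar_center, leave any that is pink; of the rest the smaller one is meant.

How it is judged (in metres and radians):
On the way, in this order (a step that is already met when the one before it is completed fails the run):
1. the fingers take hold of the drive's shaft while the collar still lies on the mat (contact force between the fingers and drive above 3 N and distance of collar_center from where it was at the start of the episode below 0.02 m), for 0.2 s.
2. the collar is lifted off the mat in the fingers (contact force between the fingers and collar above 1 N and height (world z) of collar_center above 0.05 m), for 0.2 s.
At the end, for the whole second after the job is handed in: Collar on the shaft (axes within 5 mm, tilt under 0.12 rad), centre 96 to 111 mm above the bench (8 to 23 mm gap over the boss), screw head on the pointer's side within 9 mm (0.3 rad) of its line, still, and gripped with over 3 N (horizontal distance between collar_center and shaft_top below 0.005 m and height (world z) of collar_center between 0.096 and 0.111 m and x of screw_head in the frame of drive below -0.02 m and y of screw_head in the frame of drive between -0.009 and 0.009 m and angle between collar_center's own z axis and vertical below 0.12 rad and linear speed of collar below 0.02 m/s and contact force between the fingers and collar above 3 N); the arm keeps its last pose, push and grip.
It fails at once if a bystander is shifted by more than 30 mm (distance of any of spare_ring_center, hex_key_center, jar, spray, cup, wrench from where it was at the start of the episode above 0.03 m).
It fails at once if the collar is pushed down onto the flats before they face the pointer (screw more than about 0.5 rad off the pointer) (horizontal distance between collar_center and shaft_top below 0.006 m and height (world z) of collar_center below 0.134 m and (x of screw_head in the frame of drive above -0.02 m or y of screw_head in the frame of drive above 0.0155 m or y of screw_head in the frame of drive below -0.0155 m)).
It also fails if it takes over 72 s, if anything falls off the work surface, if the arm or the gripper's body presses on something with over 40 N, if the wrist force passes 120 N, or if a joint passes its speed limit or range.

## Working session

There is one attempt and no reset: what is moved stays moved. The work goes in short steps, Python scripts to look and compute and a tool call to move; the robot and the scene stay as the last step left them, time stands still between calls to the robot, and variables do not carry over. Pictures are saved under pics/ and viewed, about 8 in all and at most 12, crops included, and the job is handed in when it is done.

Besides the shell and the picture viewer there is one more tool, called after "Emit:" by a JSON object that holds its "fn" and its "kwargs", one argument or row to a line. apply_moves: Moves the arm, as the interface text tells. Its arguments: {"type":"object","properties":{"commands":{"type":"array"},"squeeze":{"type":"number"}},"required":["commands"]}

```bash
mkdir -p pics
cat > h.py <<'E'
import numpy as np, cv2
from scipy.spatial.transform import Rotation as Ro
from cell import *
def cam(n):
    c=camera_info(n); f=200/np.tan(np.radians(c['fov_y'])/2)
    return f,c['cx'],c['cy'],np.array(c['R']),np.array(c['t'])
def ray(n,px,z):
    f,cx,cy,R,t=cam(n); d=R.T@np.array([(px[0]-cx)/f,(px[1]-cy)/f,1]); o=-R.T@t
    return o+d*(z-o[2])/d[2]
def proj(n,X):
    f,cx,cy,R,t=cam(n); p=R@np.array(X,float)+t; return np.array([cx+f*p[0]/p[2],cy+f*p[1]/p[2]])
def snap(n,fn=None):
    im=read_camera(n)
    if fn: cv2.imwrite('pics/'+fn,im[:,:,::-1])
    return im
E
python3 - <<'E'
from h import *
s=get_state(); print(s['time'],s['tcp_pos'],s['tcp_rot'],s['grip_width'],tcp_to_tips)
a=snap('top');b=snap('scene')
cv2.imwrite('pics/a.png',np.vstack([a,b])[:,:,::-1][:, :])
Z=dict(pointer=76,boss_face=78,shaft_top=140,shaft_flats=115,collar_center=14,screw_head=14,spare_ring_center=11,hex_key_center=10,jar=0,spray=0,cup=0,wrench=0,drive=0,mat=0)
for n in ['top','scene']:
    print(n,[round(v,1) for v in (-cam(n)[3].T@cam(n)[4])])
    for k,z in Z.items():
        for r in spot_point(n,k)[:3]:
            px=np.array(r['xy'])*[640,400]; print(k,round(r['score'],2),px.round(),ray(n,px,z).round(0))
E
```

```text
0.0 [ 162.68602627 -576.82406001  241.44238191] [-3.11013547e+00 -4.29975254e-01  4.99309112e-05] 85.46369322370784 11.0
top [np.float64(445.9), np.float64(-11.8), np.float64(1141.0)]
pointer 0.72 [244. 219.] [528. 210.  76.]
boss_face 0.56 [248. 204.] [572. 200.  78.]
shaft_top 0.84 [241. 202.] [571. 206. 140.]
shaft_top 0.68 [400. 218.] [ 537. -221.  140.]
shaft_top 0.51 [402. 227.] [ 515. -227.  140.]
shaft_flats 0.88 [245. 202.] [573. 200. 115.]
collar_center 0.89 [455. 248.] [ 466. -411.   14.]
collar_center 0.76 [355. 266.] [ 404. -113.   14.]
collar_center 0.73 [394. 211.] [ 570. -230.   14.]
screw_head 0.81 [368. 263.] [ 414. -152.   14.]
screw_head 0.74 [445. 257.] [ 438. -381.   14.]
screw_head 0.73 [401. 227.] [ 522. -251.   14.]
spare_ring_center 0.49 [350. 207.] [580. -98.  11.]
hex_key_center 0.7 [361. 184.] [ 652. -129.   10.]
hex_key_center 0.29 [245. 200.] [591. 223.  10.]
jar 0.57 [313. 146.] [768.  21.   0.]
spray 0.77 [466. 206.] [ 593. -452.    0.]
cup 0.95 [163. 209.] [559. 478.   0.]
wrench 0.89 [263. 149.] [756. 178.   0.]
wrench 0.47 [395. 215.] [ 560. -236.    0.]
drive 0.58 [252. 206.] [575. 202.   0.]
mat 0.59 [383. 208.] [ 580. -200.    0.]
mat 0.56 [243. 200.] [592. 233.   0.]
scene [np.float64(1519.1), np.float64(-509.2), np.float64(918.8)]
```

```bash
python3 -c "
import cv2;a=cv2.imread('pics/a.png');print(a.shape);cv2.imwrite('pics/a1.png',cv2.resize(a,(480,600),interpolation=cv2.INTER_AREA)) if 0 else cv2.imwrite('pics/a1.png',a[:400])"
```

```text
(800, 640, 3)
```

View pics/a1.png

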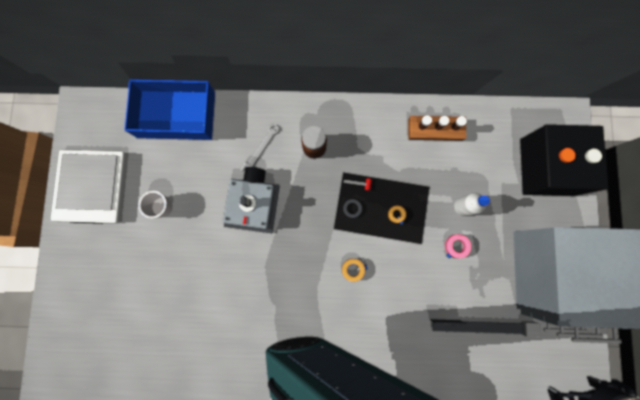

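The top view shows three collar-like parts: brass on the mat (397,213), brass on the bench (353,269) and pink (458,246). There's also the dark spare ring at (352,208). The task says not pink, the smaller of the rest, and lying on the mat, so (397,213) fits. I'll check that in a crop and by measuring sizes.

Run:
```python
from h import *
a=cv2.imread('pics/a.png')[:400]
c=cv2.resize(a[165:290,330:475],None,fx=4,fy=4,interpolation=cv2.INTER_CUBIC)
d=cv2.resize(a[165:240,215:285],None,fx=4,fy=4,interpolation=cv2.INTER_CUBIC)
o=np.zeros((500,580+210*0,3),np.uint8);o[:]=c
cv2.imwrite('pics/b.png',o)
snap('top')
for r in trace('top','collar_center')[:4]:
    m=r['region'];ys,xs=np.nonzero(m);ct,sz,an=cv2.minAreaRect(np.c_[xs,ys].astype(np.float32))
    fm=cv2.findContours(m.astype(np.uint8),0,2)[0];fm=max(fm,key=cv2.contourArea)
    (x,y),rad=cv2.minEnclosingCircle(fm);print(round(r['score'],2),ct,sz,cv2.contourArea(fm),ray('top',(x,y),24).round(),rad)
snap('scene')
Z=dict(pointer=76,boss_face=78,shaft_top=140,shaft_flats=115,collar_center=14,screw_head=14)
for k,z in Z.items():
    for r in spot_point('scene',k)[:3]:
            px=np.array(r['xy'])*[640,400]; print(k,round(r['score'],2),px.round(),ray('scene',px,z).round(0))
```

```text
0.88 (458.0, 246.5) (23.0, 26.0) 477.5 [ 468. -415.   24.] 13.377549171447754
0.77 (353.2500305175781, 269.7500305175781) (22.62741470336914, 21.920310974121094) 382.5 [ 393. -111.   24.] 12.257750511169434
0.61 (397.0, 214.5) (17.0, 16.0) 210.0 [ 557. -238.   24.] 9.178879737854004
```

View pics/b.png

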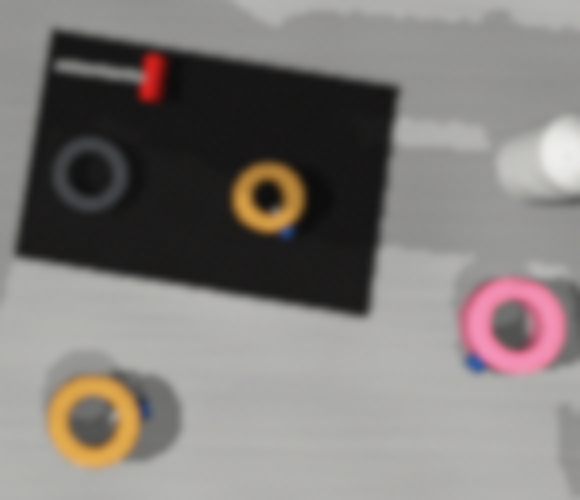

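The brass ring on the mat (397,214) is clearly the smaller one, with its blue head at about (402,223). I'll go above the drive next.

```bash
cat >> h.py <<'E'
def plan(p,psi=None,step=45,st=None,cmd=None,tilt=True):
    s=get_state(); p0=np.array(s['tcp_pos']); R=Ro.from_rotvec(s['tcp_rot']).as_matrix()
    if psi is None: psi=np.arctan2(R[1,0],R[0,0])
    c,n=np.cos(psi),np.sin(psi); Rt=np.array([[c,n,0],[n,-c,0],[0,0,-1.]])
    dv=Ro.from_matrix(R.T@Rt).as_rotvec(); d=np.array(p)-p0
    N=int(max(np.ceil(np.linalg.norm(d)/step),np.ceil(np.linalg.norm(dv)/.14),1))
    Rc=R.copy(); print('N',N,'yaw0 %.3f'%np.arctan2(R[1,0],R[0,0]))
    for i in range(N):
        print((Rc.T@d/N/10).round(2).tolist(),(dv/N).round(3).tolist()); Rc=Rc@Ro.from_rotvec(dv/N).as_matrix()
E
python3 - <<'E'
from h import *
s=get_state();R=Ro.from_rotvec(s['tcp_rot']).as_matrix();f,cx,cy,Rc,t=cam('wrist')
print(f,cx,cy,'cam in tool',R.T@(-Rc.T@t-s['tcp_pos']),(Rc@R).round(2))
plan([540,190,300],0.0)
E
```

```text
297.09862841274685 323.3296009786058 202.29026863704198 cam in tool [  80.67288794   -0.68890243 -132.68787651] [[-0.    1.   -0.  ]
 [-0.95 -0.   -0.31]
 [-0.31  0.    0.95]]
N 20 yaw0 0.275
[2.86, -3.18, -0.29] [-0.0, 0.0, 0.014]
[2.81, -3.22, -0.29] [-0.0, 0.0, 0.014]
[2.77, -3.26, -0.29] [-0.0, 0.0, 0.014]
[2.72, -3.3, -0.29] [-0.0, 0.0, 0.014]
[2.68, -3.33, -0.29] [-0.0, 0.0, 0.014]
[2.63, -3.37, -0.29] [-0.0, 0.0, 0.014]
[2.58, -3.41, -0.29] [-0.0, 0.0, 0.014]
[2.54, -3.44, -0.29] [-0.0, 0.0, 0.014]
[2.49, -3.48, -0.29] [-0.0, 0.0, 0.014]
[2.44, -3.51, -0.29] [-0.0, 0.0, 0.014]
[2.39, -3.54, -0.29] [-0.0, 0.0, 0.014]
[2.34, -3.58, -0.29] [-0.0, 0.0, 0.014]
[2.3, -3.61, -0.29] [-0.0, 0.0, 0.014]
[2.25, -3.64, -0.29] [-0.0, 0.0, 0.014]
[2.2, -3.67, -0.29] [-0.0, 0.0, 0.014]
[2.14, -3.7, -0.29] [-0.0, 0.0, 0.014]
[2.09, -3.73, -0.29] [-0.0, 0.0, 0.014]
[2.04, -3.76, -0.29] [-0.0, 0.0, 0.014]
[1.99, -3.78, -0.29] [-0.0, 0.0, 0.014]
[1.94, -3.81, -0.29] [-0.0, 0.0, 0.014]
```

Emit:
{"fn": "apply_moves", "kwargs": {
  "commands": [
    [8.5,[2.8,-3.2,-0.3],[0,0,0.014]],
    [8.5,[2.8,-3.2,-0.3],[0,0,0.014]],
    [8.5,[2.8,-3.3,-0.3],[0,0,0.014]],
    [8.5,[2.7,-3.3,-0.3],[0,0,0.014]],
    [8.5,[2.7,-3.3,-0.3],[0,0,0.014]],
    [8.5,[2.6,-3.4,-0.3],[0,0,0.014]],
    [8.5,[2.6,-3.4,-0.3],[0,0,0.014]],
    [8.5,[2.5,-3.4,-0.3],[0,0,0.014]],
    [8.5,[2.5,-3.5,-0.3],[0,0,0.014]],
    [8.5,[2.4,-3.5,-0.3],[0,0,0.014]]
  ]
}}

```text
time: 2.95
tcp_pos: [351.1, -192.6, 272.7]
tcp_rot: [3.134, 0.21, 0.001]
force: [1.0, -0.5, -0.0]
grip_width: 84.8
```

Emit:
{"fn": "apply_moves", "kwargs": {
  "commands": [
    [8.5,[2.4,-3.5,-0.3],[0,0,0.014]],
    [8.5,[2.4,-3.6,-0.3],[0,0,0.014]],
    [8.5,[2.3,-3.6,-0.3],[0,0,0.014]],
    [8.5,[2.3,-3.6,-0.3],[0,0,0.014]],
    [8.5,[2.2,-3.7,-0.3],[0,0,0.014]],
    [8.5,[2.1,-3.7,-0.3],[0,0,0.014]],
    [8.5,[2.1,-3.7,-0.3],[0,0,0.014]],
    [8.5,[2.0,-3.8,-0.3],[0,0,0.014]],
    [8.5,[2.0,-3.8,-0.3],[0,0,0.014]],
    [8.5,[1.9,-3.8,-0.3],[0,0,0.014]],
    [8.5,[0,0,0],[0,0,0]],
    [8.5,[0,0,0],[0,0,0]]
  ]
}}

```text
time: 4.15
tcp_pos: [540.7, 189.4, 302.0]
tcp_rot: [3.141, -0.005, -0.001]
force: [0.3, -0.0, 0.6]
grip_width: 85.1
```

Run:
```python
from h import *
s=get_state();print(s['time'],s['tcp_pos'],s['tcp_rot'],s['q'])
im=snap('wrist','c.png')
for k,z in dict(pointer=76,boss_face=78,shaft_top=140,shaft_flats=115,shaft_grip=120).items():
    for r in spot_point('wrist',k)[:2]:
        px=np.array(r['xy'])*[640,400]; print(k,round(r['score'],2),px.round(1),ray('wrist',px,z).round(1))
# red pointer by colour
h=cv2.cvtColor(im,cv2.COLOR_RGB2HSV);m=((h[...,0]<8)|(h[...,0]>172))&(h[...,1]>150)&(h[...,2]>80)
n,l,st,ce=cv2.connectedComponentsWithStats(m.astype(np.uint8))
for i in range(1,n):
    if st[i,4]>60: print('red',ce[i],st[i],ray('wrist',ce[i],76).round(1))
```

```text
4.15 [540.74714891 189.43958145 302.00057401] [ 3.14113803e+00 -4.88827371e-03 -9.86390697e-04] [ 2.16619209e-01  2.71994988e-01  1.48722875e+00 -3.09477572e-04
  1.38307963e+00  1.79058582e+00]
pointer 0.58 [308.2 184.1] [526.  207.4  76. ]
boss_face 0.75 [311.6 147.2] [571.9 202.   78. ]
shaft_top 0.56 [309.3 155.6] [572.3 202.  140. ]
shaft_flats 0.67 [311.9 148.3] [576.1 200.3 115. ]
shaft_grip 0.58 [308.6 149.8] [575.4 203.7 120. ]
shaft_grip 0.56 [593.9 132.2] [591.3 -92.5 120. ]
red [582.63746959  80.07785888] [571  66  24  29 411] [ 644.5 -103.1   76. ]
red [308.46846847 185.3963964 ] [305 177   8  18 111] [524.8 207.1  76. ]
```

View pics/c.png

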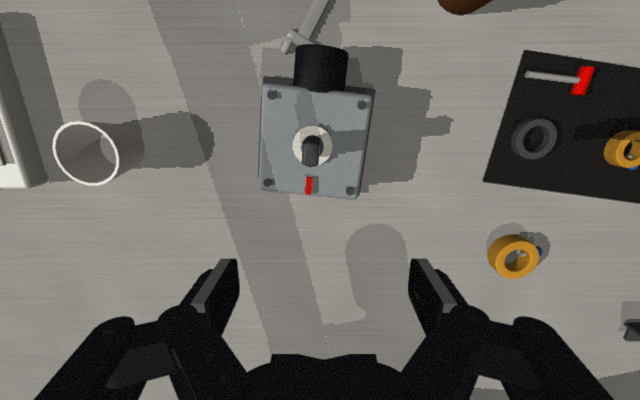

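The wrist view shows the shaft near (311,150), the red pointer at (308,185), and the motor end at the top. The shaft is at about (573,202). I'll move closer to see the flats.

Emit:
{"fn": "apply_moves", "kwargs": {
  "commands": [
    [8.5,[1.6,-0.65,3],[0,0,0]],
    [8.5,[1.6,-0.6,3],[0,0,0]],
    [8.5,[0,0,0],[0,0,0]],
    [8.5,[0,0,0],[0,0,0]]
  ]
}}

```text
time: 4.85
tcp_pos: [572.2, 200.5, 242.0]
tcp_rot: [3.141, -0.009, -0.003]
force: [0.0, 0.5, 0.5]
grip_width: 85.1
```

Run:
```python
from h import *
s=get_state();print(s['time'],s['tcp_pos'],s['tcp_rot'])
im=snap('wrist')
for k,z in dict(pointer=76,boss_face=78,shaft_top=140,shaft_flats=115,shaft_grip=120).items():
    for r in spot_point('wrist',k)[:2]:
        px=np.array(r['xy'])*[640,400]; print(k,round(r['score'],2),px.round(1),ray('wrist',px,z).round(1))
h=cv2.cvtColor(im,cv2.COLOR_RGB2HSV);m=((h[...,0]<8)|(h[...,0]>172))&(h[...,1]>150)&(h[...,2]>80)
n,l,st,ce=cv2.connectedComponentsWithStats(m.astype(np.uint8))
for i in range(1,n):
    if st[i,4]>60:
        ys,xs=np.nonzero(l==i);P=np.array([ray('wrist',(x,y),76)[:2] for x,y in zip(xs,ys)]);c=P.mean(0);u,S,v=np.linalg.svd(P-c,full_matrices=0)
        print('red',ce[i],c.round(1),v[0],np.arctan2(v[0,1],v[0,0]))
c0=proj('wrist',(573,202,110)).round().astype(int);print(c0, proj('wrist',(573,202,140)))
x,y=c0-[100,75];cv2.imwrite('pics/d.png',cv2.resize(im[max(y,0):y+150,x:x+200,::-1],None,fx=4,fy=4,interpolation=cv2.INTER_CUBIC));print(x,y)
```

```text
4.85 [572.23638993 200.47597957 242.04991525] [ 3.1411216  -0.0092265  -0.00324895]
pointer 0.83 [318.6 225.5] [528.  207.1  76. ]
boss_face 0.92 [321.7 183.1] [576.4 203.4  78. ]
shaft_top 0.67 [319.8 204. ] [574.3 204.8 140. ]
shaft_flats 0.83 [320.5 193.3] [576.3 204.5 115. ]
shaft_grip 0.9 [319.6 197.1] [574.2 205.3 120. ]
red [627.55700935 104.80747664] [651.6 -91. ] [-0.99284496  0.11941055] 3.021896489058052
red [316.67153285 227.15328467] [526.2 209.5] [-0.99489377  0.10092765] 3.040492869830934
[323 195] [323.23206622 205.45607554]
223 120
```

View pics/d.png

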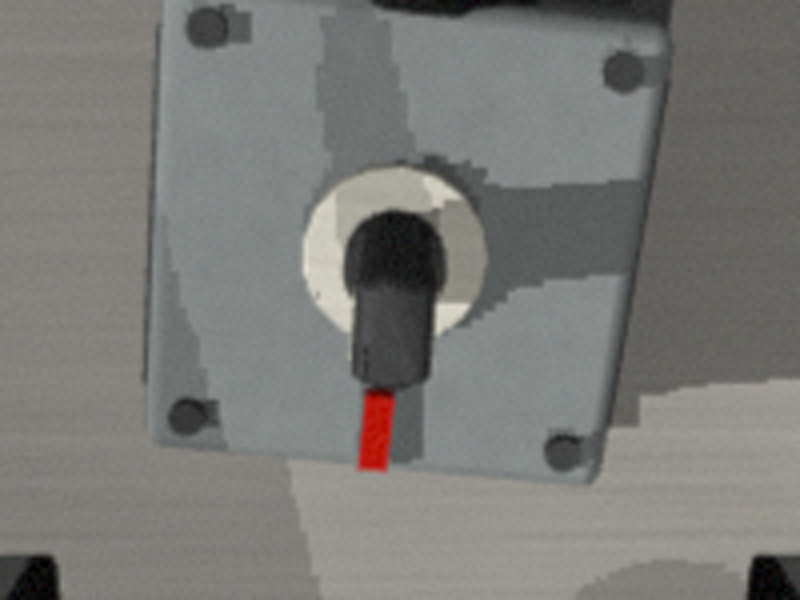

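The shaft looks about 16 mm wide across the image (crop x 352 to 432, top cap 285–385). So the flats face left and right (±y), about a quarter turn off the pointer, and the drive's x axis is at about -0.10 rad. I'll go down and feel it.

Emit:
{"fn": "apply_moves", "kwargs": {
  "commands": [
    [8.5,[0.28,-0.35,3],[0,0,0.045]],
    [8.5,[0,0,3],[0,0,0]],
    [8.5,[0,0,3],[0,0,0]],
    [8.5,[0,0,2],[0,0,0]],
    [8.5,[0,0,2],[0,0,0]],
    [8.5,[0,0,0],[0,0,0]],
    [8.5,[0,0,0],[0,0,0]]
  ]
}}

```text
time: 5.85
tcp_pos: [575.9, 204.7, 113.0]
tcp_rot: [-3.14, 0.079, -0.0]
force: [-0.3, 0.3, 0.7]
grip_width: 85.0
```

Emit:
{"fn": "apply_moves", "kwargs": {
  "commands": [
    [0,[0,0,0],[0,0,0]],
    [0,[0,0,0],[0,0,0]],
    [0,[0,0,0],[0,0,0]],
    [0,[0,0,0],[0,0,0]],
    [0,[0,0,0],[0,0,0]],
    [0,[0,0,0],[0,0,0]],
    [0,[0,0,0],[0,0,0]],
    [0,[0,0,0],[0,0,0]]
  ],
  "squeeze": 30
}}

```text
time: 6.65
tcp_pos: [576.0, 202.6, 113.1]
tcp_rot: [3.138, -0.078, 0.001]
force: [-2.1, -9.2, 6.4]
grip_width: 16.8
```

```bash
python3 -c "
from h import *
s=get_state();print(s)"
```

```text
{'time': 6.65, 'q': array([ 0.22690643,  0.51051113,  1.61870344, -0.00357223,  1.01266637,
        1.84946887]), 'qvel': array([ 0.00139231, -0.00047558,  0.00209289,  0.00029562, -0.00174322,
        0.00094528]), 'effort': array([ 4.93040040e+00, -5.39458430e+01, -2.25240630e+01,  2.24826895e+00,
       -8.82501863e-01, -1.99102698e-02]), 'tcp_pos': array([575.9724011 , 202.5697207 , 113.08615868]), 'tcp_rot': array([ 3.13761108e+00, -7.82585500e-02,  7.51160309e-04]), 'force': array([-2.05302826, -9.20894156,  6.36503103]), 'torque': array([-1.11217156,  0.08843882,  0.02536941]), 'grip_width': 16.797918883101985}
```

The gap is 16.8 mm, so the fingers are square on the flats. The shaft's y is about 202.6. I'll ease the offset and turn +1.52 rad.

Emit:
{"fn": "apply_moves", "kwargs": {
  "commands": [
    [0,[0,0.2,0],[0,0,0]],
    [0,[0,0,0],[0,0,-0.12]],
    [0,[0,0,0],[0,0,-0.14]],
    [0,[0,0,0],[0,0,-0.14]],
    [0,[0,0,0],[0,0,-0.14]],
    [0,[0,0,0],[0,0,-0.14]],
    [0,[0,0,0],[0,0,-0.14]],
    [0,[0,0,0],[0,0,-0.14]],
    [0,[0,0,0],[0,0,-0.14]],
    [0,[0,0,0],[0,0,-0.14]],
    [0,[0,0,0],[0,0,-0.14]],
    [0,[0,0,0],[0,0,-0.14]]
  ],
  "squeeze": 40
}}

```text
time: 7.85
tcp_pos: [574.6, 204.1, 113.1]
tcp_rot: [-2.323, -2.111, -0.001]
force: [-6.4, 4.1, 7.7]
grip_width: 16.4
```

Emit:
{"fn": "apply_moves", "kwargs": {
  "commands": [
    [0,[0,0,0],[0,0,0]],
    [0,[0,0,0],[0,0,0]],
    [0,[0,0,0],[0,0,0]],
    [0,[0,0,0],[0,0,0]]
  ]
}}

```text
time: 8.25
tcp_pos: [574.6, 204.1, 113.1]
tcp_rot: [-2.329, -2.105, -0.001]
force: [-6.0, 4.3, 7.0]
grip_width: 16.4
```

```bash
python3 -c "
from h import *
s=get_state();R=Ro.from_rotvec(s['tcp_rot']).as_matrix();print(s['tcp_pos'],s['force'],s['torque'],s['grip_width'],'psi',np.arctan2(R[1,0],R[0,0]),R[:,2])"
```

```text
[574.58388373 204.1397169  113.06091275] [-5.96871216  4.32008198  7.04671814] [0.55936479 0.49727463 0.12438443] 16.412988670050595 psi 1.470033736570632 [-0.00119705  0.00216462 -0.99999694]
```

Emit:
{"fn": "apply_moves", "kwargs": {
  "commands": [
    [8.5,[0,0,0],[0,0,0]],
    [8.5,[0,0,0],[0,0,0]],
    [8.5,[0,0,0],[0,0,0]],
    [8.5,[0,0,0],[0,0,0]],
    [8.5,[0,0,-3],[0,0,0]],
    [8.5,[0,0,-4],[0,0,0]],
    [8.5,[0,0,-4],[0,0,0]],
    [8.5,[0,0,-2],[0,0,0]],
    [8.5,[0,0,0],[0,0,0]],
    [8.5,[0,0,0],[0,0,0]]
  ]
}}

```text
time: 9.25
tcp_pos: [575.5, 202.5, 242.1]
tcp_rot: [2.331, 2.106, 0.0]
force: [-0.6, 0.1, 0.1]
grip_width: 85.3
```

Run:
```python
from h import *
im=snap('wrist')
for k,z in dict(pointer=76,boss_face=78,shaft_top=140,shaft_grip=120).items():
    for r in spot_point('wrist',k)[:1]:
        px=np.array(r['xy'])*[640,400]; print(k,round(r['score'],2),px.round(1),ray('wrist',px,z).round(1))
h=cv2.cvtColor(im,cv2.COLOR_RGB2HSV);m=((h[...,0]<8)|(h[...,0]>172))&(h[...,1]>150)&(h[...,2]>80)
n,l,st,ce=cv2.connectedComponentsWithStats(m.astype(np.uint8))
for i in range(1,n):
    if st[i,4]>60:
        ys,xs=np.nonzero(l==i);P=np.array([ray('wrist',(x,y),76)[:2] for x,y in zip(xs,ys)]);c=P.mean(0);u,S,v=np.linalg.svd(P-c,full_matrices=0)
        print('red',ce[i],c.round(1),np.arctan2(v[0,1],v[0,0]))
c0=proj('wrist',(574.6,202.6,110)).round().astype(int)
x,y=c0-[70,60];cv2.imwrite('pics/e.png',cv2.resize(im[max(y,0):y+120,x:x+140,::-1],None,fx=4,fy=4,interpolation=cv2.INTER_CUBIC))
plan([557,-225,250],0.49)
```

```text
pointer 0.6 [276.9 182.6] [526.7 211.4  76. ]
boss_face 0.67 [323.9 189.2] [574.2 200.1  78. ]
shaft_top 0.57 [320.8 204.6] [572.2 204.7 140. ]
shaft_grip 0.68 [319.7 199.8] [571.  202.5 120. ]
red [274.10695187 185.        ] [523.7 209.3] -0.08856694366151757
N 10 yaw0 1.470
[-4.27, 0.25, -0.09] [-0.0, 0.0, 0.098]
[-4.23, 0.67, -0.09] [-0.0, 0.0, 0.098]
[-4.14, 1.08, -0.09] [-0.0, 0.0, 0.098]
[-4.01, 1.48, -0.09] [-0.0, 0.0, 0.098]
[-3.85, 1.87, -0.09] [-0.0, 0.0, 0.098]
[-3.65, 2.23, -0.09] [-0.0, 0.0, 0.098]
[-3.41, 2.58, -0.09] [-0.0, 0.0, 0.098]
[-3.14, 2.9, -0.09] [-0.0, 0.0, 0.098]
[-2.84, 3.2, -0.09] [-0.0, 0.0, 0.098]
[-2.52, 3.46, -0.09] [-0.0, 0.0, 0.098]
```

View pics/e.png

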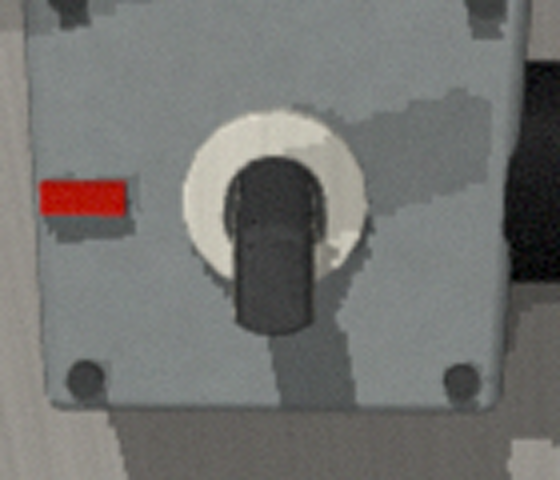

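The flats now face left and right, square with the red pointer at crop (83,198). Next is the collar.

Emit:
{"fn": "apply_moves", "kwargs": {
  "commands": [
    [8.5,[-4.3,0.3,-0.1],[0,0,0.098]],
    [8.5,[-4.2,0.7,-0.1],[0,0,0.098]],
    [8.5,[-4.1,1.1,-0.1],[0,0,0.098]],
    [8.5,[-4.0,1.5,-0.1],[0,0,0.098]],
    [8.5,[-3.9,1.9,-0.1],[0,0,0.098]],
    [8.5,[-3.7,2.2,-0.1],[0,0,0.098]],
    [8.5,[-3.4,2.6,-0.1],[0,0,0.098]],
    [8.5,[-3.1,2.9,-0.1],[0,0,0.098]],
    [8.5,[-2.8,3.2,-0.1],[0,0,0.098]],
    [8.5,[-2.5,3.5,-0.1],[0,0,0.098]],
    [8.5,[0,0,0],[0,0,0]],
    [8.5,[0,0,0],[0,0,0]]
  ]
}}

```text
time: 10.7
tcp_pos: [559.4, -225.7, 251.3]
tcp_rot: [-3.047, -0.759, 0.002]
force: [0.0, 1.0, 0.7]
grip_width: 84.7
```

```bash
cat > col.py <<'E'
from h import *
s=get_state();print(s['time'],s['tcp_pos'],s['tcp_rot'])
im=snap('wrist')
for k,z in dict(collar_center=14,screw_head=14,screw_tip=14).items():
    for r in spot_point('wrist',k)[:4]:
        px=np.array(r['xy'])*[640,400]; print(k,round(r['score'],2),px.round(1),ray('wrist',px,z).round(1))
h=cv2.cvtColor(im,cv2.COLOR_RGB2HSV)
def bl(m,z,nm):
    n,l,st,ce=cv2.connectedComponentsWithStats(m.astype(np.uint8))
    for i in range(1,n):
        if st[i,4]>25:
            P=np.array([ray('wrist',(x,y),z)[:2] for y,x in np.argwhere(l==i)]);c=P.mean(0)
            X=(P.max(0)+P.min(0))/2
            print(nm,ce[i].round(1),st[i,4],c.round(1),X.round(1),np.ptp(P,0).round(1))
bl((h[...,0]>105)&(h[...,0]<128)&(h[...,1]>150),14,'blue')
bl((h[...,0]>14)&(h[...,0]<28)&(h[...,1]>130)&(h[...,2]>60),24,'brass')
c0=proj('wrist',s['tcp_pos']*np.array([1,1,0])+[0,0,14]).round().astype(int);c0=proj('wrist',(557,-238,14)).astype(int)
x,y=c0-[70,55];x=max(x,0);y=max(y,0);print('crop',x,y);cv2.imwrite('pics/f%d.png'%(s['time']*100),cv2.resize(im[y:y+110,x:x+140,::-1],None,fx=4,fy=4,interpolation=cv2.INTER_CUBIC))
E
python3 col.py; ls pics
```

```text
10.7 [ 559.35915926 -225.73864517  251.28839935] [-3.04677629e+00 -7.59052318e-01  1.61236642e-03]
collar_center 0.89 [412.4 289. ] [ 466.3 -419.1   14. ]
collar_center 0.88 [192.7 236.4] [ 395.1 -108.4   14. ]
collar_center 0.8 [334.7 177. ] [ 559.2 -239.4   14. ]
screw_head 0.97 [385.1 294.1] [ 440.4 -388.7   14. ]
screw_head 0.81 [222.1 244.8] [ 402.2 -148.4   14. ]
screw_tip 0.9 [334.5 181.3] [ 554.5 -241.8   14. ]
screw_tip 0.81 [403.  290.3] [ 458.4 -408.4   14. ]
screw_tip 0.63 [201.6 241.1] [ 394.3 -121.5   14. ]
blue [333.1 197.7] 27 [ 534.2 -250.8] [ 534.8 -250.5] [7.9 9.9]
blue [217.8 244.3] 46 [ 400.3 -142.9] [ 400.2 -143. ] [15.3  9.5]
blue [545.5 279.5] 938 [ 570.1 -579.1] [ 569.2 -579.2] [43.4 63.3]
blue [385.6 294.2] 40 [ 440.9 -389.6] [ 440.9 -389.3] [13.8 13.7]
brass [535.4   8.6] 30 [ 819.9 -336.4] [ 819.5 -337. ] [ 8.9 12. ]
brass [601.3  11.9] 53 [ 850.3 -399.6] [ 848.4 -400.7] [12.9 14.1]
brass [575.6  19.5] 43 [ 832.2 -380.7] [ 832.6 -381.5] [11.7 14.6]
brass [539.9  22.5] 75 [ 812.2 -349.2] [ 810.6 -348.7] [14.1 18.8]
brass [498.6  22.4] 40 [ 791.6 -310.4] [ 7
[... 685 characters left out ...]
8 51.7]
a.png
a1.png
b.png
c.png
d.png
e.pngTraceback (most recent call last):
  File "col.py", line 16, in <module>
    bl((h[...,0]>14)&(h[...,0]<28)&(h[...,1]>130)&(h[...,2]>60),24,'brass')
    ~~^^^^^^^^^^^^^^^^^^^^^^^^^^^^^^^^^^^^^^^^^^^^^^^^^^^^^^^^^^^^^^^^^^^^^
  File "col.py", line 12, in bl
    P=np.array([ray('wrist',(x,y),z)[:2] for y,x in np.argwhere(l==i)]);c=P.mean(0)
                ~~~^^^^^^^^^^^^^^^^^
  File "h.py", line 8, in ray
    f,cx,cy,R,t=cam(n); d=R.T@np.array([(px[0]-cx)/f,(px[1]-cy)/f,1]); o=-R.T@t
                ~~~^^^
  File "h.py", line 5, in cam
    c=camera_info(n); f=200/np.tan(np.radians(c['fov_y'])/2)
ValueError: time passes only in moves, steps and waits
```

```bash
sed -i 's/^def ray/C={}\ndef ccam(n):\n    if n not in C: C[n]=cam(n)\n    return C[n]\ndef ray/; s/f,cx,cy,R,t=cam(n); \(d\|p\)=/f,cx,cy,R,t=ccam(n); \1=/' h.py; sed -i 's/>25:/>25 and 200<ce[i][0]<430 and 60<ce[i][1]<330:/' col.py; python3 -c "
from h import *
plan([560,-237,150],0.53)"
```

```text
N 3 yaw0 0.492
[-0.2, 0.4, 3.4] [-0.0, 0.0, -0.013]
[-0.21, 0.4, 3.4] [-0.0, 0.0, -0.013]
[-0.21, 0.39, 3.4] [-0.0, 0.0, -0.013]
```

Emit:
{"fn": "apply_moves", "kwargs": {
  "commands": [
    [8.5,[-0.2,0.4,3.4],[0,0,-0.013]],
    [8.5,[-0.2,0.4,3.4],[0,0,-0.013]],
    [8.5,[-0.2,0.4,3.4],[0,0,-0.013]],
    [8.5,[0,0,0],[0,0,0]],
    [8.5,[0,0,0],[0,0,0]]
  ]
}}

```text
time: 11.4
tcp_pos: [560.3, -237.4, 150.5]
tcp_rot: [-3.031, -0.822, 0.001]
force: [0.4, -1.0, 0.4]
grip_width: 85.2
```

```bash
python3 col.py; cp pics/f1*.png pics/f.png
```

```text
11.4 [ 560.34342976 -237.42320312  150.4522182 ] [-3.03091294e+00 -8.21933952e-01  1.38187898e-03]
collar_center 0.89 [133.1 267.2] [ 394.6 -108.3   14. ]
collar_center 0.85 [424.9 339. ] [ 471.6 -424.    14. ]
collar_center 0.73 [323.3 195.1] [ 560.6 -238.8   14. ]
screw_head 0.91 [174.2 279. ] [ 402.7 -150.1   14. ]
screw_head 0.79 [324.5 225.3] [ 534.3 -255.5   14. ]
screw_head 0.58 [385.7 349.4] [ 437.  -393.9   14. ]
screw_tip 0.98 [412.1 345.3] [ 457.  -416.7   14. ]
screw_tip 0.95 [325.3 203.2] [ 554.6 -244.5   14. ]
screw_tip 0.78 [146.2 272.3] [ 395.6 -122.    14. ]
blue [323.9 224.7] 43 [ 534.6 -254.6] [ 535.4 -254.3] [7.7 9.6]
brass [323.8 194.6] 1939 [ 563.6 -237.5] [ 563.2 -238.1] [52.5 51.7]
crop 250 142
```

View pics/f.png

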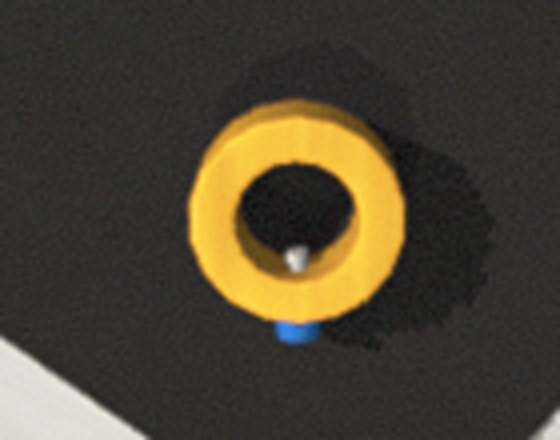

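The screw (tip at crop (297,258), blue head at (296,331)) lines up with the ring's centre column, 296, so the tool's yaw already matches the collar.

```bash
python3 -c "
from h import *
print(ray('wrist',(324.1,196.6),24),ray('wrist',(324,196.5),14))
p=ray('wrist',(324.1,196.6),24)
s=get_state();R=Ro.from_rotvec(s['tcp_rot']).as_matrix();print('off tool mm',R.T@(p-s['tcp_pos']),np.arctan2(R[1,0],R[0,0]),R[:,2])"
```

```text
[ 562.37631442 -238.97881571   24.        ] [ 559.79515047 -240.44675572   14.        ]
off tool mm [1.55970085e-01 1.14664888e-01 1.28453651e+02] 0.5292585646224096 [ 0.00318716 -0.00162508 -0.9999936 ]
```

Emit:
{"fn": "apply_moves", "kwargs": {
  "commands": [
    [8.5,[0.0,0,4],[0,0,0]],
    [8.5,[0,0,4],[0,0,0]],
    [8.5,[0,0,3],[0,0,0]],
    [8.5,[0,0,2],[0,0,0]],
    [6.2,[0,0,0],[0,0,0]],
    [6.2,[0,0,0],[0,0,0]],
    [6.2,[0,0,0],[0,0,0]],
    [6.2,[0,0,0],[0,0,0]]
  ]
}}

```text
time: 12.4
tcp_pos: [561.7, -239.2, 22.1]
tcp_rot: [3.03, 0.82, 0.004]
force: [-0.0, -0.3, -0.2]
grip_width: 62.0
```

Emit:
{"fn": "apply_moves", "kwargs": {
  "commands": [
    [4.6,[0,0,0],[0,0,0]],
    [4.6,[0,0,0],[0,0,0]],
    [4.6,[0,0,0],[0,0,0]],
    [4.6,[0,0,0],[0,0,0]],
    [4.6,[0,0,0],[0,0,0]]
  ],
  "squeeze": 30
}}

```text
time: 12.9
tcp_pos: [561.2, -238.8, 22.1]
tcp_rot: [3.031, 0.821, 0.002]
force: [-0.6, 0.9, 8.4]
grip_width: 48.8
```

Emit:
{"fn": "apply_moves", "kwargs": {
  "commands": [
    [4.6,[0,0,0],[0,0,0]],
    [4.6,[0,0,-2],[0,0,0]],
    [4.6,[0,0,-4],[0,0,0]],
    [4.6,[0,0,-5],[0,0,0]],
    [4.6,[0,0,-5],[0,0,0]],
    [4.6,[0,0,-3],[0,0,0]],
    [4.6,[0,0,0],[0,0,0]],
    [4.6,[0,0,0],[0,0,0]]
  ],
  "squeeze": 40
}}

```text
time: 13.7
tcp_pos: [560.4, -238.5, 211.0]
tcp_rot: [3.031, 0.821, 0.002]
force: [-0.1, 0.6, -1.6]
grip_width: 48.3
```

Run:
```python
from h import *
s=get_state();print(s)
im=snap('wrist')
p=np.array(s['tcp_pos']);R=Ro.from_rotvec(s['tcp_rot']).as_matrix()
for k in ['collar_center','screw_head','screw_tip']:
    for r in spot_point('wrist',k)[:2]:
        px=np.array(r['xy'])*[640,400]; print(k,round(r['score'],2),px.round(1),(R.T@(ray('wrist',px,p[2]-8)-p)).round(1))
print(proj('wrist',p-[0,0,8]))
c0=proj('wrist',p-[0,0,8]).astype(int);x,y=c0-[75,70];y=min(y,280);print(x,y)
cv2.imwrite('pics/g.png',cv2.resize(im[y:y+120,x:x+150,::-1],None,fx=4,fy=4,interpolation=cv2.INTER_CUBIC))
plan([574.6,202.6,215],-0.1)
```

```text
{'time': 13.7, 'q': array([-5.15794034e-01,  3.99437570e-01,  1.52871764e+00,  9.13764501e-05,
        1.21199094e+00,  5.26163425e-01]), 'qvel': array([-3.00957459e-04,  3.80474135e-02,  3.84058178e-02, -5.92141681e-05,
       -1.75255682e-03, -4.23253812e-04]), 'effort': array([ 2.44289311e-02, -5.79311728e+01, -2.91263741e+01,  2.80534266e-03,
       -8.16359511e-02,  5.08792027e-05]), 'tcp_pos': array([ 560.41002983, -238.50716077,  211.00906283]), 'tcp_rot': array([3.03149395e+00, 8.20753167e-01, 1.70901002e-03]), 'force': array([-0.10984722,  0.6457599 , -1.64599038]), 'torque': array([ 0.03545593,  0.00372034, -0.00997284]), 'grip_width': 48.2677716795722}
collar_center 0.78 [160.9 241.9] [ 13.  -85.4   7.9]
collar_center 0.59 [324.  265.3] [-0.6 -1.6  8. ]
screw_head 0.78 [375.5 312.4] [-30.4  27.2   8. ]
screw_head 0.71 [323.  312.5] [-30.5  -2.2   8. ]
screw_tip 0.8 [323.9 280. ] [-9.5 -1.6  8. ]
screw_tip 0.67 [172.2 244.5] [ 11.5 -79.8   7.9]
[327.00349275 264.32578813]
252 194
N 10 yaw0 0.529
[2.35, -3.73, -0.06] [-0.0, 0.0, 0.063]
[2.12, -3.87, -0.06] [-0.0, 0.0, 0.063]
[1.87, -3.99, -0.06] [-0.0, 0.0, 0.063]
[1.61, -4.1, -0.06] [-0.0, 0.0, 0.063]
[1.35, -4.19, -0.06] [-0.0, 0.0, 0.063]
[1.09, -4.27, -0.06] [-0.0, 0.0, 0.063]
[0.82, -4.33, -0.06] [-0.0, 0.0, 0.063]
[0.54, -4.37, -0.06] [-0.0, 0.0, 0.063]
[0.27, -4.4, -0.07] [-0.0, 0.0, 0.063]
[-0.01, -4.41, -0.07] [-0.0, 0.0, 0.063]
```

View pics/g.png

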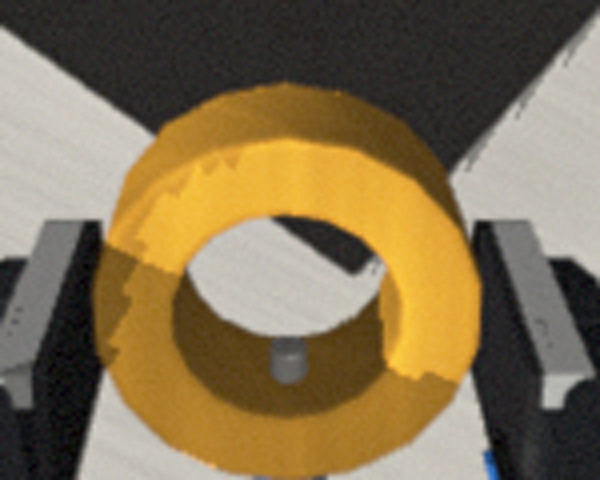

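The collar is held level and centred between the pads, with the screw tip at crop (288,360) on the centre line. I'll move over the shaft.

Emit:
{"fn": "apply_moves", "kwargs": {
  "commands": [
    [4.6,[2.4,-3.7,0],[0,0,0.063]],
    [4.6,[2.1,-3.9,0],[0,0,0.063]],
    [4.6,[1.9,-4.0,0],[0,0,0.063]],
    [4.6,[1.6,-4.1,0],[0,0,0.063]],
    [4.6,[1.3,-4.2,0],[0,0,0.063]],
    [4.6,[1.1,-4.3,0],[0,0,0.063]],
    [4.6,[0.8,-4.3,0],[0,0,0.063]],
    [4.6,[0.5,-4.4,0],[0,0,0.063]],
    [4.6,[0.3,-4.4,0],[0,0,0.063]],
    [4.6,[0,-4.4,0],[0,0,0.062]],
    [4.6,[0,0,0],[0,0,0]],
    [4.6,[0,0,0],[0,0,0]]
  ]
}}

```text
time: 15.1
tcp_pos: [574.8, 203.2, 208.7]
tcp_rot: [3.137, -0.152, -0.004]
force: [-0.1, 0.2, -1.2]
grip_width: 48.7
```

Run:
```python
from h import *
s=get_state();print(s['tcp_pos'],s['force'],s['grip_width'])
plan([574.9,202.6,168],-0.1,20)
im=snap('wrist')
p=np.array(s['tcp_pos']);R=Ro.from_rotvec(s['tcp_rot']).as_matrix()
print(R[:,2])
for k in ['collar_center','screw_head','screw_tip']:
    for r in spot_point('wrist',k)[:2]:
        px=np.array(r['xy'])*[640,400]; print(k,round(r['score'],2),px.round(1),(R.T@(ray('wrist',px,p[2]-8)-p)).round(1))
```

```text
[574.7699353  203.18375134 208.73941111] [-0.08673239  0.21319276 -1.20361926] 48.72125765038015
N 3 yaw0 -0.097
[0.01, 0.02, 1.36] [0.0, 0.001, 0.001]
[0.01, 0.02, 1.36] [0.0, 0.001, 0.001]
[0.01, 0.02, 1.36] [0.0, 0.001, 0.001]
[-2.71126548e-03 -9.34103618e-04 -9.99995888e-01]
collar_center 0.87 [579.1 294.1] [-20.2 143.6   8.2]
collar_center 0.56 [321.2 262.9] [ 0.1 -0.2  8. ]
screw_head 0.94 [324.  309.3] [-29.7   1.2   8.1]
screw_head 0.8 [609.9 282.5] [-12.8 158.6   8.2]
screw_tip 0.88 [322.5 278. ] [-9.2  0.4  8. ]
screw_tip 0.87 [587.4 291.8] [-18.7 147.9   8.2]
```

Emit:
{"fn": "apply_moves", "kwargs": {
  "commands": [
    [4.6,[0,0.06,2],[0,0,0]],
    [4.6,[0,0,2],[0,0,0]],
    [4.6,[0,0,0.4],[0,0,0]],
    [4.6,[0,0,0.3],[0,0,0]],
    [4.6,[0,0,0.3],[0,0,0]],
    [4.6,[0,0,0.2],[0,0,0]],
    [4.6,[0,0,0],[0,0,0]],
    [4.6,[0,0,0],[0,0,0]]
  ]
}}

```text
time: 16.1
tcp_pos: [576.0, 201.9, 158.8]
tcp_rot: [-3.137, 0.157, -0.001]
force: [0.7, 0.2, -0.6]
grip_width: 48.2
```

Emit:
{"fn": "apply_moves", "kwargs": {
  "commands": [
    [4.6,[-0.08,-0.05,0],[0,0,0]],
    [4.6,[0,0,0.2],[0,0,0]],
    [4.6,[0,0,0.2],[0,0,0]],
    [4.6,[0,0,0.2],[0,0,0]],
    [4.6,[0,0,0],[0,0,0]],
    [4.6,[0,0,0],[0,0,0]]
  ]
}}

```text
time: 16.7
tcp_pos: [574.9, 202.4, 152.2]
tcp_rot: [-3.138, 0.157, 0.0]
force: [0.2, -0.0, -1.7]
grip_width: 48.5
```

Emit:
{"fn": "apply_moves", "kwargs": {
  "commands": [
    [4.6,[0,0,0.2],[0,0,0]],
    [4.6,[0,0,0.2],[0,0,0]],
    [4.6,[0,0,0.2],[0,0,0]],
    [4.6,[0,0,0.2],[0,0,0]],
    [4.6,[0,0,0],[0,0,0]],
    [4.6,[0,0,0],[0,0,0]]
  ]
}}

```text
time: 17.3
tcp_pos: [574.9, 202.4, 144.3]
tcp_rot: [-3.138, 0.157, 0.0]
force: [-0.5, 0.1, -1.4]
grip_width: 48.1
```

No resistance, so the screw tip is past the shaft top and running down the flat. I'll continue to TCP z 111.

Emit:
{"fn": "apply_moves", "kwargs": {
  "commands": [
    [4.6,[0,0,0.4],[0,0,0]],
    [4.6,[0,0,0.5],[0,0,0]],
    [4.6,[0,0,0.5],[0,0,0]],
    [4.6,[0,0,0.5],[0,0,0]],
    [4.6,[0,0,0.5],[0,0,0]],
    [4.6,[0,0,0.5],[0,0,0]],
    [4.6,[0,0,0.4],[0,0,0]],
    [4.6,[0,0,0],[0,0,0]],
    [4.6,[0,0,0],[0,0,0]],
    [4.6,[0,0,0],[0,0,0]]
  ]
}}

```text
time: 18.3
tcp_pos: [575.2, 202.4, 111.6]
tcp_rot: [-3.137, 0.157, -0.001]
force: [0.3, 0.7, -1.3]
grip_width: 48.7
```

Run:
```python
from h import *
s=get_state();print(s['time'],s['tcp_pos'],s['force'],s['torque'],s['grip_width'])
im=snap('wrist')
p=np.array(s['tcp_pos'])
for k in ['collar_center','screw_head','pointer']:
    for r in spot_point('wrist',k)[:2]:
        px=np.array(r['xy'])*[640,400]; print(k,round(r['score'],2),px.round(1),ray('wrist',px,76 if k=='pointer' else 103).round(1))
x,y=proj('wrist',p-[0,0,8]).astype(int)-[75,70];y=min(y,280)
cv2.imwrite('pics/i.png',cv2.resize(im[y:y+120,x:x+150,::-1],None,fx=4,fy=4,interpolation=cv2.INTER_CUBIC))
```

```text
18.3 [575.15615486 202.4338358  111.58400114] [ 0.31029161  0.6889294  -1.25839765] [-0.0211946   0.0012107  -0.00937362] 48.712831523906786
```

View pics/i.png

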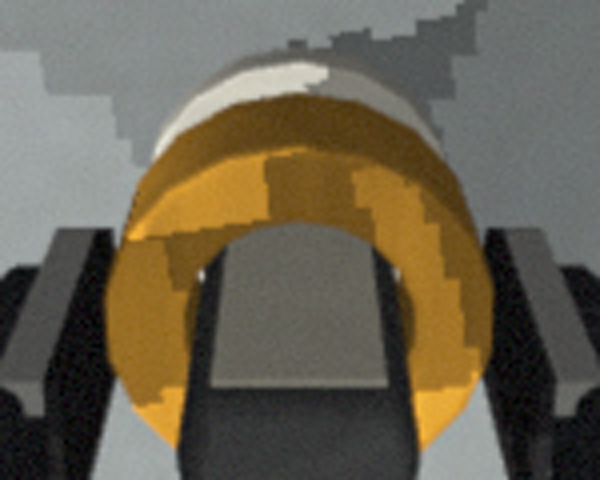

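The collar surrounds the shaft with the white rear flat square to the camera (crop 210–390 × 230–385). It hangs level and the forces are near zero. Handing in.

```bash
python3 -c "
from cell import *
print(close_job())"
```

```text
the job is handed in; nothing more can be done
None
```

The collar is on the shaft, still gripped, with its set screw on the flat that faces the red pointer. I handed the job in at about 18.4 s of the 72 s allowed. No verdict is reported.

- **Shaft:** The fingers closed to 16.8 mm, so they were square on the flats, which started about a quarter turn off the pointer. I turned the shaft 1.52 rad, and a picture afterwards showed the flats square to the pointer.
- **Collar:** I picked the smaller brass collar, the one on the mat, lifted it and lowered it over the shaft. The force readings showed no resistance on the way down.
- **Last checks:**
  - The tool stood at (575.2, 202.4, 111.6) mm, against a shaft axis felt at (574.6, 202.6).
  - That puts the collar's centre about 103.5 mm above the bench, a gap of about 15 mm.
  - Tool yaw was about -0.10 rad, the same as the drive's. Outside forces were under 1.5 N and the finger opening was 48.7 mm.
  - The last picture showed the collar level around the shaft.

**Not confirmed:** In that last view the networks found none of the collar, screw head or pointer, because the shaft hid the screw. The screw's final position therefore rests on the tool yaw and the earlier in-hand pictures. I did not check the bystanders again at the end, but no move went near them or met unexpected force.

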